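# Sort the misplaced vessels back onto their bench stations

### The arm

A 6-joint arm with a two-finger parallel gripper is mounted at the origin on the work surface. World frame = base frame: x ahead of the robot, y to its left, z up, the work surface at z = 0. Lengths are in mm, angles in rad, forces in N, time in s.
With the tool pointing down it reaches from about 300 to 775 mm from the base axis. Payload 14.6 kg.
Tool frame: the origin (TCP) lies midway between the tips of the shut fingers; the grasp point (between the pads) lies behind it (manip.grip_depth is the z of the grasp point in the tool frame, in mm); z points along the fingers, y is the line along which they close (so a half turn about z gives the same grasp; the last joint's range is limited). The gripper opens to 94 mm and grips with 3 to 60 N. Pads are 16 mm wide; open, the fingers measure 119 mm over their backs; the gripper's body (75 mm by 177 mm) begins 78 mm behind the grasp point.
Start: joints at [1.208, 0.3, 1.521, -0, 1.321, -0.067], TCP at [160.325, 526.104, 205.446] pointing down, gripper open.
Joint ranges: [-3.03, 3.03], [-0.79, 2.21], [0.23, 2.52], [-1.04, 4.18], [0, 3.07], [-2.55, 2.55]. Speed limits (rad/s): [2.22, 2.22, 2.57, 3.14, 3.14, 3.14].

### API

Orientations are given as [roll, pitch, yaw] about the fixed x, y, z axes, in that order (R = Rz(yaw) Ry(pitch) Rx(roll)).
In Python, from cell import manip gives the robot as it stands.
- The arm moves only by the shell command python3 nudge.py 'ROWS' [OPENING] [FORCE]. ROWS is a JSON list of rows, 1 to 5 of them, each written [[dx, dy, dz], [rx, ry, rz]]: dx, dy, dz in mm, then a rotation vector rx, ry, rz in rad; each row is the pose to reach, as a shift and turn from the pose commanded when the command began, along the tool's axes at that moment; what a row does not reach only later rows make up. A row lasts 1/10 s, in which the tool goes at most 50 mm and 0.15 rad, less where a joint would pass 70% of its speed; a pose out of reach is approached as far as the arm can. OPENING is the finger opening in mm, set as the command begins (- or left out keeps the last). The fingers move at their own pace and stop on an object; FORCE is the grip in N (left out, the last holds). Time passes only in rows, so rows that do not move let the fingers close. It prints the time, the measured TCP pose, the force, the opening and the grip force at its end. Input that does not fit is refused with a message, and nothing moves.
- manip.read_state(): the state, without advancing time (a new reading comes with each control period).
- manip.camera(name): name is "scene" or "top"; returns (picture, depth): 480x640x3 uint8, red, green, blue; 480x640 float32, mm along the optical axis (not along the pixel's ray), 0 where there is no reading.
- manip.camera_info(name): a dict with "K" (3x3 intrinsics, pixels), "rvec" (rotation vector, rad) and "tvec" (3), from world to camera coordinates, as OpenCV has them. Camera axes: x right, y down, z forward; pixel columns grow to the right and rows downward; lengths in mm; the calibration is good to about 2 mm. A picture is of the moment at which its call begins. camera_info takes no time and is no camera call.
- manip.sign_off(): hands the job in; it is judged then, once.
The state is a dict: "clock": time; "joints": joint angles; "qd": joint speeds; "effort": joint torques, N m; "eef_pos": TCP position; "eef_rot": TCP orientation; "wrist_force": force on the tool from outside, world axes, zero at the start; "moment": the same for the moment, N m; "finger_gap": finger opening in mm; "finger_force": force on a finger pad.
Only numpy, scipy, OpenCV 4.12 (cv2) and the standard library are available. Lean on these libraries where they do the work, as an engineer would, in place of code of your own. Each camera call takes 0.05 s, during which the arm holds its last target. There are 200 camera calls.

### The job

The four vessels stand on the wrong stations of this lab bench. Using the empty white tile as a parking place, rearrange them so that each stands upright in the middle of its own station: the conical flask on the magnetic stirrer, the squat lidded pot on the balance, the amber bottle on the dark metal cold plate and the steel beaker on the cork mat, with the tile empty again at the end. Set each vessel down gently, without dropping it, never tip a vessel over, and leave the stack of culture dishes where it is.

Things in the scene. Friction and masses are not known exactly. Their poses are not given: they have to be found in the camera images.
- flask: Small conical flask of clear glass, 109 mm tall: base 64 mm across, tapering to a straight neck 26 mm across from 68 to 100 mm up, closed by a black rubber stopper 23 mm across from 100 to 109 mm. About 0.13 kg. Grasp it by the neck from above. Origin: centre of its underside; z up. Starts on the cold plate or the cork mat.
- pot: Squat round white ceramic sample pot 50 mm across with a flat grey screw lid 53 mm across from 30 to 42 mm up; 42 mm tall in all. About 0.11 kg. Origin: centre of its underside; z up. Starts on the cold plate or the cork mat (whichever the flask is not on).
- bottle: Round amber glass bottle, 56 mm across up to 66 mm, shoulder to 80 mm, white screw cap 40 mm across from 79 to 101 mm. About 0.18 kg. Origin: centre of its underside; z up. Starts on the stirrer or the balance.
- beaker: Open straight-sided beaker of stainless steel, 44 mm across outside, 60 mm tall, wall 3 mm, empty. About 0.10 kg. Origin: centre of its underside; z up. Starts on the stirrer or the balance (whichever the bottle is not on).
- stirrer: Magnetic stirrer, fixed to the bench: white square housing 112 x 112 mm with a black knob on its front, topped by a round white ceramic plate 100 mm across. Flat standing surface 45 mm above the origin. Origin: at bench height under the middle of the plate; z up, front towards -x. Own place of the flask.
- balance: Compact laboratory balance, fixed to the bench: grey housing 108 mm wide with a lower display part at its front (reaching 96 mm from the origin towards its -x) and a round bright metal pan 96 mm across. Flat pan surface 45 mm above the origin. Origin: at bench height under the middle of the pan; z up. Own place of the pot.
- coldplate: Cold plate, fixed to the bench: square block of dark-grey anodised metal with fine bright lines around its sides, 102 x 102 x 20 mm. Flat top 20 mm above the origin. Origin: centre of its underside; z up. Own place of the bottle.
- corkmat: Round thick cork mat, fixed to the bench, 100 mm across. Flat top 20 mm above the origin. Origin: centre of its underside; z up. Own place of the beaker.
- tile: Plain square white glazed tile, fixed to the bench, 102 x 102 x 8 mm, empty at the start: the parking place. Flat top 8 mm above the origin. Origin: centre of its underside; z up.
- dishes: Bystander: a stack of two small closed culture dishes, 60 mm across and 29 mm high, loose on the bench among the stations. Origin: centre of its underside. Not to be disturbed.

How it is judged (in metres and radians):
At the end, for the whole second after the job is handed in: Flask on the stirrer, pot on the balance, bottle on the cold plate and beaker on the cork mat: each centre within 15 mm (horizontally) of the station's centre, underside within 4 mm of the station's top, upright within 0.1 rad, at rest and released; so the tile is empty (horizontal distance between flask and stirrer below 0.015 m and z of flask in the frame of stirrer between 0.041 and 0.049 m and angle between each of flask, pot, bottle, beaker's own z axis and vertical below 0.1 rad and linear speed of each of flask, pot, bottle, beaker below 0.02 m/s and contact force between each of flask, pot, bottle, beaker and the fingers below 0.1 N and horizontal distance between pot and balance below 0.015 m and z of pot in the frame of balance between 0.041 and 0.049 m and horizontal distance between bottle and coldplate below 0.015 m and z of bottle in the frame of coldplate between 0.016 and 0.024 m and horizontal distance between beaker and corkmat below 0.015 m and z of beaker in the frame of corkmat between 0.016 and 0.024 m); the robot touches nothing.
It fails at once if a vessel is tipped by more than 0.6 rad (angle between any of flask, pot, bottle, beaker's own z axis and vertical above 0.6 rad).
It fails at once if something hits or presses a station or the tile with more than 60 N (slammed down) (contact force between any of stirrer, balance, coldplate, corkmat, tile and anything else above 60 N).
It fails at once if a vessel is dropped: it moves faster than 0.6 m/s while no finger touches it (a fall of about 18 mm) ((linear speed of flask above 0.6 m/s and contact force between flask and the fingers below 0.1 N) or (linear speed of pot above 0.6 m/s and contact force between pot and the fingers below 0.1 N) or (linear speed of bottle above 0.6 m/s and contact force between bottle and the fingers below 0.1 N) or (linear speed of beaker above 0.6 m/s and contact force between beaker and the fingers below 0.1 N)).
It fails at once if the stack of culture dishes is moved by more than 20 mm (distance of dishes from where it was at the start of the episode above 0.02 m).
It also fails if it takes over 128 s, if anything falls off the work surface, if the arm or the gripper's body presses on something with over 40 N, if the wrist force passes 120 N, or if a joint passes its speed limit or range.

## Working session

There is one attempt and no reset: what is moved stays moved. The work goes in short steps, Python scripts to look and compute and a shell command to move; the robot and the scene stay as the last step left them, time stands still between calls to the robot, and variables do not carry over. Pictures are saved under pics/ and viewed, at most 14 in all, crops included, and the job is handed in when it is done.

```bash
ls; mkdir -p pics; python3 - <<'E'
from cell import manip
import cv2,numpy as np
for n in("scene","top"):
    p,d=manip.camera(n);cv2.imwrite(f"pics/{n}0.png",p[:,:,::-1]);np.savez(f"pics/{n}0.npz",p=p,d=d)
    i=manip.camera_info(n);print(n,np.round(i["K"],1).tolist(),np.round(i["rvec"],4),np.round(i["tvec"],1), -cv2.Rodrigues(np.array(i["rvec"],float))[0].T@np.array(i["tvec"],float).ravel(), (d>0).mean())
s=manip.read_state();print(s,manip.grip_depth)
E
```

```text
cell.py
nudge.py
pics
scene [[435.3, 0.0, 320.8], [0.0, 435.3, 236.6], [0.0, 0.0, 1.0]] [ 1.7358  1.4224 -0.7652] [-112.5 -236.  1328.1] [1241.72860534 -148.8354665   517.91074618] 0.996064453125
top [[461.9, 0.0, 320.4], [0.0, 461.9, 236.4], [0.0, 0.0, 1.0]] [ 2.153  -2.106   0.1144] [  3.6 580.8 867.1] [450.56490335 -18.24237988 941.2118747 ] 0.9958463541666667
{'clock': 0.1, 'joints': array([ 1.20838493e+00,  3.00357816e-01,  1.52153077e+00, -8.04127246e-08,
        1.32069725e+00, -6.66004648e-02]), 'qd': array([ 0.00018661, -0.00211885, -0.00135998,  0.0001472 , -0.00071298,
       -0.00067549]), 'effort': array([-5.06299912e-04, -5.32636499e+01, -3.53287590e+01,  7.08783511e-02,
        2.34219676e-02, -7.81120320e-05]), 'eef_pos': array([160.25160836, 525.88601513, 204.96975152]), 'eef_rot': array([-3.14060167e+00, -6.60199116e-05,  2.84578170e+00]), 'wrist_force': array([-0.04412916, -0.65239241, -0.39937323]), 'moment': array([-0.04431464,  0.00977187, -0.05485058]), 'finger_force': 0.0, 'finger_gap': 93.93104133096814} -18.8
```

View pics/top0.png

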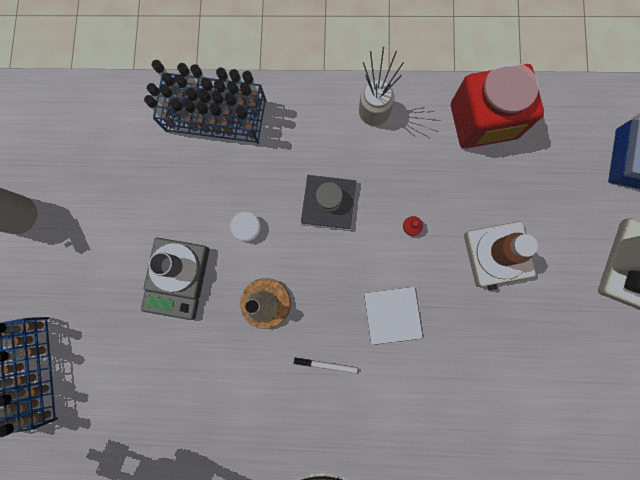

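View pics/scene0.png

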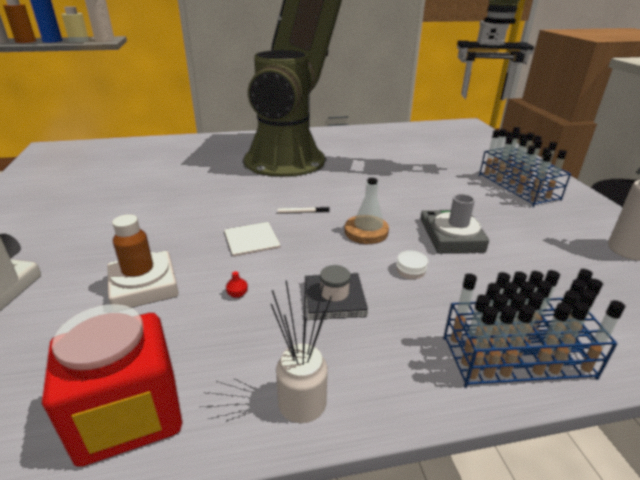

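The top view shows:
- The beaker is on the balance (163,265) and the flask on the cork (253,306).
- The pot is on the cold plate (329,195) and the bottle on the stirrer (524,245).
- The tile (393,316) is empty and the dishes are at (245,227).

The scene view agrees. Plan: beaker→tile, pot→balance, bottle→cold plate, flask→stirrer, beaker→cork.

```bash
cat >h.py <<'E'
import numpy as np,cv2
from cell import manip
def cam(n):
    i=manip.camera_info(n);R=cv2.Rodrigues(np.array(i["rvec"],float))[0];return np.array(i["K"]),R,np.array(i["tvec"],float).ravel()
def cloud(n,d):
    K,R,t=cam(n);v,u=np.mgrid[:480,:640]
    X=np.stack([(u-K[0,2])/K[0,0]*d,(v-K[1,2])/K[1,1]*d,d],-1);return (X-t)@R
def ray(n,uv,z):
    K,R,t=cam(n);uv=np.atleast_2d(uv).astype(float)
    r=np.c_[uv,np.ones(len(uv))]@np.linalg.inv(K).T@R;c=-R.T@t
    return c+r*((z-c[2])/r[:,2])[:,None]
def proj(n,P):
    K,R,t=cam(n);q=K@(R@np.array(P,float)+t);return q[:2]/q[2]
def tri(uvt,uvs):
    Ps=[(lambda K,R,t:K@np.c_[R,t])(*cam(n)) for n in("top","scene")]
    X=cv2.triangulatePoints(*Ps,np.array(uvt,float),np.array(uvs,float));return (X[:3]/X[3]).ravel()
E
python3 - <<'E'
from h import *
T=np.load("pics/top0.npz");S=np.load("pics/scene0.npz")
Ct=cloud("top",T["d"]);Cs=cloud("scene",S["d"])
print("bench z",[np.median(Ct[y:y+15,x:x+15,2]).round(1) for x,y in((330,270),(430,370),(210,380))])
for n,(u,v) in dict(bal=(175,267),cork=(265,304),cold=(330,202),tile=(393,316),stir=(505,255),dish=(245,227)).items():
    c=Ct[v,u][:2]
    for nm,C in(("top",Ct),("scene",Cs)):
        z=C[np.hypot(*(C[...,:2]-c).transpose(2,0,1))<62][:,2]
        h,_=np.histogram(z,np.arange(-6,175,3));print(n,nm,c.round(),[(int(-6+3*i+1.5),int(k)) for i,k in enumerate(h) if k>12])
E
```

```text
bench z [np.float64(-0.6), np.float64(-0.6), np.float64(-0.4)]
bal top [511. 286.] [(-4, 33), (-1, 306), (1, 248), (4, 24), (7, 20), (10, 26), (13, 25), (16, 20), (19, 21), (22, 40), (25, 74), (28, 45), (31, 100), (34, 350), (37, 204), (40, 87), (43, 591), (46, 500), (49, 88), (52, 27), (55, 14), (58, 23), (61, 27), (64, 25), (67, 24), (70, 20), (73, 25), (76, 31), (79, 27), (82, 25), (85, 18), (88, 27), (91, 33), (94, 19), (97, 30), (100, 32), (103, 81), (106, 39)]
bal scene [511. 286.] [(-4, 27), (-1, 316), (1, 37), (4, 51), (7, 53), (10, 50), (13, 51), (16, 56), (19, 57), (22, 56), (25, 59), (28, 62), (31, 93), (34, 217), (37, 66), (40, 64), (43, 443), (46, 54), (49, 29), (52, 24), (55, 28), (58, 29), (61, 25), (64, 29), (67, 27), (70, 33), (73, 26), (76, 24), (79, 28), (82, 29), (85, 36), (88, 42), (91, 45), (94, 49), (97, 53), (100, 55), (103, 57)]
cork top [447. 115.] [(-4, 63), (-1, 538), (1, 339), (4, 30), (16, 214), (19, 734), (22, 188), (25, 22), (28, 38), (31, 38), (34, 36), (37, 40), (40, 36), (43, 36), (46, 37), (49, 32), (52, 44), (55, 26), (58, 28), (61, 31), (64, 24),
[... 1596 characters left out ...]
ene [ 544. -316.] [(-1, 338), (1, 27), (31, 54), (34, 236), (37, 56), (40, 45), (43, 551), (46, 72), (49, 47), (52, 44), (55, 50), (58, 48), (61, 45), (64, 60), (67, 37), (70, 53), (73, 49), (76, 41), (79, 57), (82, 52), (85, 51), (88, 53), (91, 53), (94, 49), (97, 49), (100, 54), (103, 54), (106, 58), (109, 57), (112, 93), (115, 79), (118, 75), (121, 50), (124, 29), (127, 42), (130, 42), (133, 42), (136, 42), (139, 40), (142, 58), (145, 197)]
dish top [599. 170.] [(-4, 116), (-1, 1062), (1, 791), (4, 49), (13, 29), (25, 114), (28, 425), (31, 122)]
dish scene [599. 170.] [(-4, 43), (-1, 1016), (1, 105), (4, 33), (7, 33), (10, 22), (13, 71), (16, 36), (19, 32), (22, 29), (25, 123), (28, 328)]
```

```bash
python3 - <<'E'
import cv2,numpy as np
a=cv2.imread("pics/top0.png");b=cv2.imread("pics/scene0.png")
r=lambda i,x,y,w,h:cv2.resize(i[y:y+h,x:x+w],(400,300),interpolation=cv2.INTER_CUBIC)
cv2.imwrite("pics/crop0.png",np.vstack([np.hstack([r(a,135,225,160,120),r(a,290,160,160,120)]),np.hstack([r(a,430,190,160,120),r(b,330,170,160,120)])]))
E
```

```text
(no output)
```

View pics/crop0.png

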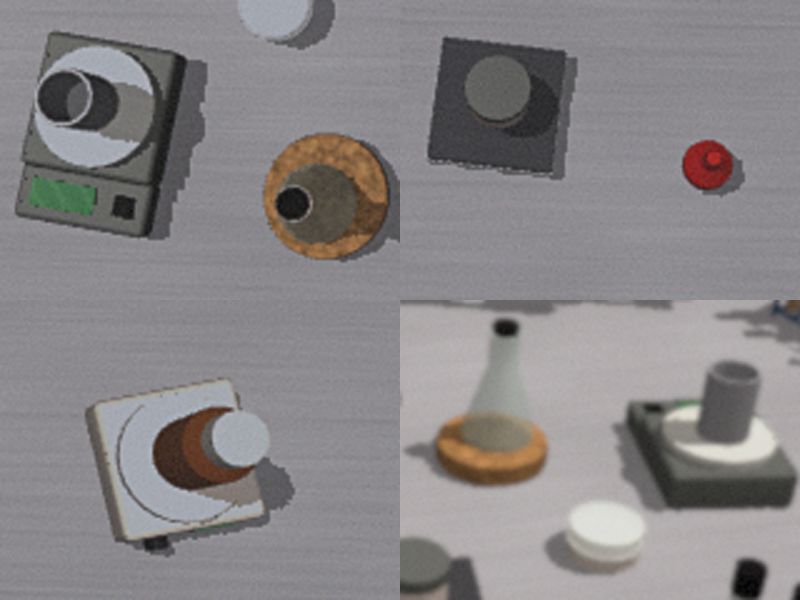

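Crops: beaker on the pan, black stopper on the flask, grey lid on the cold plate, and white cap over the stirrer. All are upright and clear. Heights from both views match the text. Next I fit the centres.

```bash
cat >>h.py <<'E'
from scipy.optimize import least_squares
def disc(n,C,c,z,r,band=4,rad=None):
    """circle of known radius fitted to the outline of the z band near c"""
    m=((np.abs(C[...,2]-z)<band)&(np.hypot(C[...,0]-c[0],C[...,1]-c[1])<(rad or r+15))).astype(np.uint8)
    m=cv2.morphologyEx(m,cv2.MORPH_CLOSE,np.ones((3,3),np.uint8))
    m=cv2.morphologyEx(m,cv2.MORPH_OPEN,np.ones((2,2),np.uint8)) if r>15 else m
    k,l,s,_=cv2.connectedComponentsWithStats(m);i=1+s[1:,4].argmax()
    cs,_=cv2.findContours((l==i).astype(np.uint8),0,1);h=cv2.convexHull(max(cs,key=len))[:,0]
    P=ray(n,h,z)[:,:2]
    if r is None or r<0: pass
    f=least_squares(lambda x:np.hypot(P[:,0]-x[0],P[:,1]-x[1])-x[2],[*P.mean(0),r],loss="soft_l1",f_scale=1)
    return f.x.round(1),s[i,4]
def square(n,C,c,z,band=4,rad=80):
    m=((np.abs(C[...,2]-z)<band)&(np.hypot(C[...,0]-c[0],C[...,1]-c[1])<rad)).astype(np.uint8)
    m=cv2.morphologyEx(m,cv2.MORPH_OPEN,np.ones((3,3),np.uint8))
    cs,_=cv2.findContours(m,0,1);h=max(cs,key=cv2.contourArea)[:,0]
    (x,y),w,a=cv2.minAreaRect(ray(n,h,z)[:,:2].astype(np.float32));return np.round([x,y,*w,a],1)
ST=dict(bal=((511,286),45,48),cork=((447,115),20,50),stir=((544,-316),45,50))
VS=dict(beaker=((515,290),105,22),pot=((646,-1),62,26.5),bottle=((544,-316),146,20),flask=((447,115),129,11.5),dish=((599,170),29,30))
E
python3 - <<'E'
from h import *
C={n:cloud(n,np.load(f"pics/{n}0.npz")["d"]) for n in("top","scene")}
for k,(c,z,r) in {**ST,**VS}.items(): print(k,[disc(n,C[n],c,z,r) for n in C])
for k,(c,z) in dict(cold=((646,-1),20),tile=((429,-130),8)).items(): print(k,[square(n,C[n],c,z).tolist() for n in C])
print("houses",square("top",C["top"],(544,-316),36).tolist())
E
```

```text
bal [(array([511.9, 303. ,  47.3]), np.int32(1145)), (array([523.8, 301.7,  46.9]), np.int32(555))]
cork [(array([446.6, 122.4,  49.3]), np.int32(1136)), (array([459.2, 123.7,  49.1]), np.int32(497))]
stir [(array([ 553. , -337. ,   49.1]), np.int32(1113)), (array([ 562.7, -330.5,   47.5]), np.int32(748))]
beaker [(array([514. , 302.3,  19.2]), np.int32(39)), (array([527.4, 307.2,  23.7]), np.int32(15))]
pot [(array([ 6.581e+02, -3.000e-01,  2.600e+01]), np.int32(555)), (array([667.9,   1.4,  26.2]), np.int32(461))]
bottle [(array([ 554.5, -337.2,   17.8]), np.int32(314)), (array([ 563.7, -332.1,   17.3]), np.int32(161))]
flask [(array([442.8, 130.3,  11. ]), np.int32(131)), (array([448.9, 129.2,  11.4]), np.int32(44))]
dish [(array([599.3, 169.1,  29.5]), np.int32(671)), (array([608.8, 170.4,  30. ]), np.int32(452))]
cold [[656.5, 3.2, 101.5, 101.9, 83.9], [663.1, 18.1, 68.9, 101.4, 83.7]]
tile [[430.7, -129.5, 101.6, 101.7, 8.5], [435.6, -130.2, 104.4, 101.2, 8.1]]
houses [519.8, -307.4, 51.1, 37.9, 12.7]
```

```bash
python3 - <<'E'
from h import *
C={n:cloud(n,np.load(f"pics/{n}0.npz")["d"]) for n in("top","scene")}
for n in C:
    c=C[n];m=(abs(c[...,2])<8)&(c[...,0]>350)&(c[...,0]<800)&(abs(c[...,1])<300);P=c[m]
    A=np.c_[P[:,:2]-[550,0],np.ones(len(P))];print(n,np.linalg.lstsq(A,P[:,2],rcond=None)[0].round(4),m.sum())
P={n:np.load(f"pics/{n}0.npz")["p"] for n in C}
# red knob: colour centroid vs depth cloud centroid, both views
for n in C:
    p=P[n].astype(int);m=(p[...,0]>120)&(p[...,1]<60)&(p[...,2]<60);c=C[n]
    m&=(np.hypot(c[...,0]-597,c[...,1]+158)<60)
    v,u=np.nonzero(m);print(n,"red",u.mean().round(1),v.mean().round(1),c[m].mean(0).round(1),c[m].min(0).round(),c[m].max(0).round())
    for k,(cc,z,r) in VS.items():
        q=c[(abs(c[...,2]-z)<4)&(np.hypot(c[...,0]-cc[0],c[...,1]-cc[1])<r+25)]; print(k,np.percentile(q[:,:2],[2,50,98],axis=0).round().tolist())
E
```

```text
top [-1.600e-03 -2.000e-04 -2.374e-01] 54597
scene [-0.0021 -0.0009 -0.8197] 35569
top red 410.9 225.2 [ 608.3 -162.3   30.9] [ 592. -183.   20.] [ 628. -149.   53.]
beaker [[494.0, 287.0], [516.0, 308.0], [537.0, 328.0]]
pot [[636.0, -22.0], [660.0, 1.0], [684.0, 25.0]]
bottle [[540.0, -356.0], [557.0, -339.0], [575.0, -321.0]]
flask [[432.0, 121.0], [443.0, 131.0], [453.0, 141.0]]
dish [[574.0, 145.0], [601.0, 171.0], [628.0, 198.0]]
scene red 236.7 285.1 [ 620.9 -166.5   27.8] [ 610. -184.   11.] [ 632. -150.   50.]
beaker [[497.0, 287.0], [522.0, 305.0], [539.0, 328.0]]
pot [[640.0, -23.0], [664.0, 1.0], [686.0, 24.0]]
bottle [[541.0, -356.0], [560.0, -338.0], [578.0, -322.0]]
flask [[433.0, 121.0], [445.0, 131.0], [455.0, 142.0]]
dish [[576.0, 143.0], [604.0, 171.0], [631.0, 198.0]]
```

```bash
cat >>h.py <<'E'
def discw(C,c,z,r,band=3.5):
    m=((np.abs(C[...,2]-z)<band)&(np.hypot(C[...,0]-c[0],C[...,1]-c[1])<r+12)).astype(np.uint8)
    if r>15:m=cv2.morphologyEx(m,cv2.MORPH_OPEN,np.ones((3,3),np.uint8))
    P=cv2.convexHull(C[m>0][:,:2].astype(np.float32))[:,0]
    f=least_squares(lambda x:np.hypot(P[:,0]-x[0],P[:,1]-x[1])-x[2],[*c,r],loss="soft_l1",f_scale=1)
    return f.x.round(1).tolist()
E
python3 - <<'E'
from h import *
C={n:cloud(n,np.load(f"pics/{n}0.npz")["d"]) for n in("top","scene")}
for k,(c,z,r) in dict(bal=((514,304),45,48),cork=((449,123),20,50),stir=((555,-337),45,50),tile=((431,-130),8,60),beaker=((517,307),105,22),pot=((661,1),62,26),bottle=((558,-338),146,20),flask=((443,131),129,11.5)).items():
  print(k,[discw(C[n],c,z,r) for n in C])
for n in C:
  for k,c,z in(("cold",(657,3),20),("tile",(431,-130),8)):
    m=((abs(C[n][...,2]-z)<3.5)&(np.hypot(C[n][...,0]-c[0],C[n][...,1]-c[1])<80)).astype(np.uint8)
    m=cv2.morphologyEx(m,cv2.MORPH_OPEN,np.ones((3,3),np.uint8));print(n,k,cv2.minAreaRect(C[n][m>0][:,:2].astype(np.float32)))
E
```

```text
bal [[513.8, 306.1, 47.4], [515.6, 305.1, 47.6]]
cork [[448.3, 124.5, 49.0], [451.1, 123.5, 48.4]]
stir [[556.2, -336.5, 49.3], [557.1, -336.7, 49.9]]
tile [[433.6, -127.0, 64.0], [434.0, -132.3, 64.5]]Traceback (most recent call last):
  File "<stdin>", line 4, in <module>
  File "h.py", line 39, in discw
    P=cv2.convexHull(C[m>0][:,:2].astype(np.float32))[:,0]
      ~~~~~~~~~~~~~~~~~~~~~~~~~~~~~~~~~~~~~~~~~~~~~~~^^^^^
TypeError: 'NoneType' object is not subscriptable
```

```bash
python3 - <<'E'
from h import *
for n in("top","scene"):
  C=cloud(n,np.load(f"pics/{n}0.npz")["d"])
  for k,c,z in(("cold",(659,5),20),("tile",(433,-129),8)):
    m=((abs(C[...,2]-z)<3.5)&(np.hypot(C[...,0]-c[0],C[...,1]-c[1])<80)).astype(np.uint8)
    m=cv2.morphologyEx(m,cv2.MORPH_OPEN,np.ones((3,3),np.uint8));P=C[m>0][:,:2]
    print(n,k,np.round(np.hstack([*cv2.minAreaRect(P.astype(np.float32))[:2],P.mean(0)]),1))
E
python3 nudge.py '[[[0,0,0],[0,0,-0.148]],[[0,0,0],[0,0,-0.296]],[[0,0,0],[0,0,-0.296]]]' 94 20; python3 -c "
from cell import manip;s=manip.read_state();print(s['joints'],s['eef_pos'],s['eef_rot'])"
```

```text
top cold [657.1   3.1 101.6 102.3 652.5   4.2]
top tile [ 430.7 -129.6  101.7  101.8  430.8 -129.2]
scene cold [658.6   2.9 101.5 102.6 670.2   1.1]
scene tile [ 431.5 -129.9  104.8  101.7  435.3 -130.4]
clock: 0.4
eef_pos: [160.3, 526.0, 205.1]
eef_rot: [-3.141, -0.0, -3.139]
wrist_force: [0.4, 0.6, 0.7]
finger_gap: 93.9
finger_force: 0.0
[ 1.20837193e+00  3.00221975e-01  1.52131945e+00  1.77750322e-05
  1.32071347e+00 -3.65139063e-01] [160.28485416 525.96679763 205.13368523] [-3.14098022e+00 -2.52557567e-04 -3.13888247e+00]
```

```bash
python3 nudge.py '[[[-30,-18,0],[0,0,0]],[[-70,-43,0],[0,0,0]],[[-112,-68,0],[0,0,0]],[[-154,-94,0],[0,0,0]],[[-196,-120,0],[0,0,0]]]' | head -2
python3 nudge.py '[[[-42,-26,0],[0,0,0]],[[-84,-52,0],[0,0,0]],[[-125,-78,0],[0,0,0]],[[-150,-93,0],[0,0,0]],[[-161,-98.5,0],[0,0,0]]]' | head -2
python3 nudge.py '[[[0,0,0],[0,0,0]],[[0,0,20],[0,0,0]],[[0,0,50],[0,0,0]]]'|head -2; python3 -c "
from h import *
p,d=manip.camera('scene');cv2.imwrite('pics/a1.png',p[100:340,300:620,::-1]);p,d=manip.camera('top')
cv2.imwrite('pics/a2.png',p[170:370,100:340,::-1])"
```

```text
clock: 0.9
eef_pos: [357.7, 404.8, 205.4]
clock: 1.4
eef_pos: [519.2, 305.8, 204.9]
clock: 1.7
eef_pos: [516.8, 309.2, 156.4]
```

View pics/a1.png

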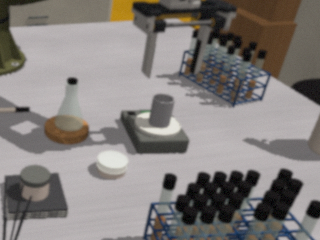

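The view shows the fingers behind and above the beaker (crop 150,70). I'll check the expected projection of the TCP.

```bash
python3 -c "
from h import *
s=manip.read_state();print(s['eef_pos'],proj('scene',s['eef_pos'])-[300,100],proj('scene',s['eef_pos']+[0,47,0])-[300,100],proj('scene',s['eef_pos']-[0,47,0])-[300,100],proj('scene',[517,307,105])-[300,100])
p,d=manip.camera('scene');C=cloud('scene',d);m=(C[...,2]>130)&(abs(C[...,0]-517)<60)&(abs(C[...,1]-307)<100);print(C[m].min(0),C[m].max(0))
q=C[m&(C[...,2]<175)];print(q[q[:,1]>307].mean(0),q[q[:,1]<307].mean(0))
"
```

```text
[514.71534359 308.0564471  152.09646871] [167.41892309  75.92877122] [188.66919906  74.20218847] [145.76073189  77.68849705] [163.07312851  97.32319503]
[457.02484209 213.28247444 149.38480861] [576.97007155 396.4330076  465.57925702]
[519.94126496 357.58800795 163.43580495] [520.6420458  252.95175992 165.41548858]
```

View pics/a2.png

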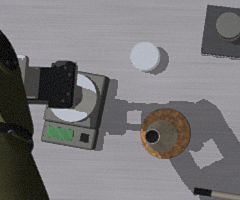

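The projection agrees, so the gripper is over the beaker. I'll descend, grip and lift.

```bash
python3 nudge.py '[[[0,0,25],[0,0,0]],[[0,0,50],[0,0,0]],[[0,0,75],[0,0,0]],[[0,0,86],[0,0,0]],[[0,0,86],[0,0,0]]]' | sed -n 2,4p
python3 nudge.py '[[[0,0,0],[0,0,0]],[[0,0,0],[0,0,0]],[[0,0,0],[0,0,0]],[[0,0,0],[0,0,0]],[[0,0,0],[0,0,0]]]' 30 20
python3 nudge.py '[[[0,0,0],[0,0,0]],[[0,0,0],[0,0,0]],[[0,0,0],[0,0,0]],[[0,0,0],[0,0,0]],[[0,0,0],[0,0,0]]]'
```

```text
eef_pos: [516.9, 308.1, 69.5]
eef_rot: [-3.141, -0.001, -3.141]
wrist_force: [-0.0, 1.1, 1.2]
clock: 2.85
eef_pos: [517.5, 307.7, 69.8]
eef_rot: [3.141, 0.0, -3.141]
wrist_force: [-0.0, 0.0, -0.0]
finger_gap: 57.5
finger_force: 0.0
clock: 3.35
eef_pos: [517.4, 307.7, 69.5]
eef_rot: [3.142, 0.0, -3.141]
wrist_force: [0.0, -1.5, 0.7]
finger_gap: 44.4
finger_force: 20.0
```

```bash
python3 nudge.py '[[[0,0,-10],[0,0,0]],[[0,0,-30],[0,0,0]],[[0,0,-60],[0,0,0]],[[0,0,-90],[0,0,0]],[[0,0,-105],[0,0,0]]]' | sed -n 2,2p
python3 nudge.py '[[[4,-20,0],[0,0,0]],[[12,-60,0],[0,0,0]],[[20,-100,0],[0,0,0]],[[28,-140,0],[0,0,0]],[[36,-180,0],[0,0,0]]]' | sed -n 2p
python3 nudge.py '[[[8,-40,0],[0,0,0]],[[16,-80,0],[0,0,0]],[[24,-120,0],[0,0,0]],[[32,-160,0],[0,0,0]],[[40,-200,0],[0,0,0]]]' | sed -n 2p
python3 nudge.py '[[[6,-30,0],[0,0,0]],[[9,-50,0],[0,0,0]],[[10.4,-57.2,0],[0,0,0]],[[10.4,-57.2,30],[0,0,0]],[[10.4,-57.2,60],[0,0,0]]]' | sed -n 2p
python3 nudge.py '[[[0,0,25],[0,0,0]],[[0,0,45],[0,0,0]],[[0,0,60],[0,0,0]],[[0,0,70],[0,0,0]],[[0,0,70],[0,0,0]]]'
```

```text
eef_pos: [517.9, 308.0, 177.9]
eef_pos: [480.8, 126.2, 175.1]
eef_pos: [440.9, -73.8, 175.2]
eef_pos: [431.6, -129.4, 114.5]
clock: 5.85
eef_pos: [430.8, -129.0, 43.8]
eef_rot: [3.141, -0.001, -3.141]
wrist_force: [0.2, -0.9, -1.0]
finger_gap: 44.4
finger_force: 20.0
```

```bash
python3 nudge.py '[[[0,0,3],[0,0,0]],[[0,0,6],[0,0,0]],[[0,0,9],[0,0,0]],[[0,0,10],[0,0,0]],[[0,0,10],[0,0,0]]]' | sed -n '2p;4p'
python3 nudge.py '[[[0,0,0.5],[0,0,0]],[[0,0,1],[0,0,0]],[[0,0,1.5],[0,0,0]],[[0,0,2],[0,0,0]],[[0,0,2],[0,0,0]]]' | sed -n '2p;4p'
```

```text
eef_pos: [431.1, -129.6, 34.5]
wrist_force: [0.3, 0.4, -0.9]
eef_pos: [431.1, -129.5, 32.5]
wrist_force: [0.4, -0.8, 0.2]
```

```bash
python3 nudge.py '[[[0,0,0],[0,0,0]],[[0,0,0],[0,0,0]],[[0,0,0],[0,0,0]],[[0,0,0],[0,0,0]],[[0,0,0],[0,0,0]]]' 94| sed -n '2p;4,6p'
python3 nudge.py '[[[0,0,-5],[0,0,0]],[[0,0,-30],[0,0,0]],[[0,0,-60],[0,0,0]],[[0,0,-80],[0,0,0]],[[-20,11,-98],[0,0,0]]]' | sed -n 2p
python3 nudge.py '[[[-38,22,0],[0,0,0]],[[-76,44,0],[0,0,0]],[[-114,66,0],[0,0,0]],[[-152,88,0],[0,0,0]],[[-185,107,0],[0,0,0]]]' | sed -n 2p
python3 nudge.py '[[[-20,10,0],[0,0,0]],[[-25,12.7,0],[0,0,0]],[[-25,12.7,30],[0,0,0]],[[-25,12.7,60],[0,0,0]],[[-25,12.7,80],[0,0,0]]]' | sed -n 2p
python3 nudge.py '[[[0,0,10],[0,0,0]],[[0,0,15],[0,0,0]],[[0,0,15],[0,0,0]]]' 60
python3 -c "
from h import *
p,d=manip.camera('scene');cv2.imwrite('pics/b1.png',p[130:370,200:520,::-1])
C=cloud('scene',d)
print(discw(C,(431,-130),68,22))"
```

```text
eef_pos: [431.1, -129.5, 32.5]
wrist_force: [0.1, -0.0, -0.7]
finger_gap: 80.8
finger_force: 0.0
eef_pos: [450.4, -119.1, 132.2]
eef_pos: [637.5, -10.1, 130.7]
eef_pos: [659.6, 0.6, 48.7]
clock: 9.15
eef_pos: [661.0, 0.9, 35.9]
eef_rot: [-3.142, 0.0, 3.141]
wrist_force: [0.4, 0.5, 0.1]
finger_gap: 73.6
finger_force: 0.0Traceback (most recent call last):
  File "<string>", line 5, in <module>
    print(discw(C,(431,-130),68,22))
          ~~~~~^^^^^^^^^^^^^^^^^^^^
  File "h.py", line 39, in discw
    P=cv2.convexHull(C[m>0][:,:2].astype(np.float32))[:,0]
      ~~~~~~~~~~~~~~~~~~~~~~~~~~~~~~~~~~~~~~~~~~~~~~~^^^^^
TypeError: 'NoneType' object is not subscriptable
```

View pics/b1.png

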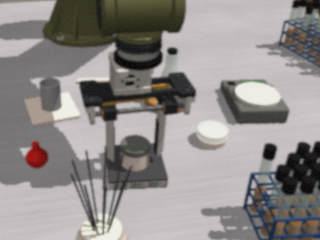

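The beaker stands upright on the tile (crop 50,95), the pot is between the fingers (135,150) and the balance is empty. I'll grip the pot and move it.

```bash
python3 nudge.py '[[[0,0,0],[0,0,0]],[[0,0,0],[0,0,0]],[[0,0,0],[0,0,0]],[[0,0,0],[0,0,0]],[[0,0,0],[0,0,0]]]' 35 20|tail -2
python3 nudge.py '[[[0,0,0],[0,0,0]],[[0,0,-5],[0,0,0]],[[0,0,-25],[0,0,0]],[[0,0,-50],[0,0,0]],[[0,0,-75],[0,0,0]]]' | sed -n '2p;5,6p'
python3 nudge.py '[[[9,19,0],[0,0,0]],[[26,54,0],[0,0,0]],[[43,89,0],[0,0,0]],[[60,124,0],[0,0,0]],[[77,160,0],[0,0,0]]]' | sed -n 2p
python3 nudge.py '[[[17,36,0],[0,0,0]],[[34,72,0],[0,0,0]],[[51,108,0],[0,0,0]],[[63,132,0],[0,0,0]],[[69.2,144.6,0],[0,0,0]]]' | sed -n 2p
python3 nudge.py '[[[0,0,0],[0,0,0]],[[0,0,15],[0,0,0]],[[0,0,30],[0,0,0]],[[0,0,40],[0,0,0]],[[0,0,40],[0,0,0]]]'
```

```text
finger_gap: 52.4
finger_force: 20.0
eef_pos: [660.8, 1.2, 111.2]
finger_gap: 52.2
finger_force: 20.0
eef_pos: [583.1, 162.3, 110.6]
eef_pos: [513.6, 307.5, 110.5]
clock: 11.7
eef_pos: [514.2, 304.6, 68.0]
eef_rot: [-3.14, -0.003, 3.141]
wrist_force: [-0.1, 0.0, -1.2]
finger_gap: 52.1
finger_force: 20.0
```

```bash
python3 nudge.py '[[[0,0,3],[0,0,0]],[[0,0,6],[0,0,0]],[[0,0,8],[0,0,0]],[[0,0,8],[0,0,0]],[[0,0,8],[0,0,0]]]' | sed -n '2p;4,6p'
python3 nudge.py '[[[0,0,0.5],[0,0,0]],[[0,0,1],[0,0,0]],[[0,0,1.5],[0,0,0]],[[0,0,2],[0,0,0]],[[0,0,2],[0,0,0]]]' | sed -n '2p;4,6p'
python3 -c "
from h import *
p,d=manip.camera('scene');cv2.imwrite('pics/c1.png',cv2.resize(p[150:290,380:540,::-1],(480,420)))"
```

```text
eef_pos: [514.9, 305.9, 62.7]
wrist_force: [1.6, -0.3, -0.9]
finger_gap: 52.2
finger_force: 20.0
eef_pos: [514.8, 305.8, 61.3]
wrist_force: [-3.4, -2.0, 8.0]
finger_gap: 52.8
finger_force: 20.0
```

View pics/c1.png

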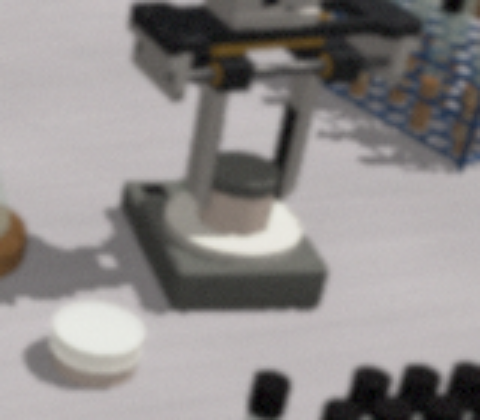

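The pot stands on the pan, in contact (8 N). I'll release it and go to the bottle.

```bash
python3 nudge.py '[[[0,0,0],[0,0,0]],[[0,0,0],[0,0,0]],[[0,0,0],[0,0,0]],[[0,0,0],[0,0,0]],[[0,0,0],[0,0,0]]]' 94| sed -n '2p;4,6p'
python3 nudge.py '[[[0,0,-5],[0,0,0]],[[0,0,-30],[0,0,0]],[[0,0,-65],[0,0,0]],[[0,0,-95],[0,0,0]],[[0,0,-115],[0,0,0]]]' | sed -n 2p
python3 nudge.py '[[[-1,-20,0],[0,0,0]],[[-4,-60,0],[0,0,0]],[[-7,-102,0],[0,0,0]],[[-10,-146,0],[0,0,0]],[[-13,-190,0],[0,0,0]]]' | sed -n 2p
python3 nudge.py '[[[-3,-45,0],[0,0,0]],[[-6,-90,0],[0,0,0]],[[-9,-135,0],[0,0,0]],[[-12,-180,0],[0,0,0]],[[-15,-225,0],[0,0,0]]]' | sed -n 2p
python3 nudge.py '[[[-3,-45,0],[0,0,0]],[[-6,-90,0],[0,0,0]],[[-9,-135,0],[0,0,0]],[[-12,-180,0],[0,0,0]],[[-15,-215,0],[0,0,0]]]' | sed -n 2p
python3 nudge.py '[[[-0.8,-12,0],[0,0,0]],[[-0.8,-14.1,0],[0,0,0]],[[-0.8,-14.1,0],[0,0,0]],[[-0.8,-14.1,0],[0,0,0]]]'
python3 -c "
from h import *
print(manip.read_state()['joints'])
p,d=manip.camera('scene');C=cloud('scene',d);print('pot',discw(C,(515,305),87,26.5),'beaker',np.median(C[(np.hypot(C[...,0]-431,C[...,1]+130)<40)&(C[...,2]>20)],axis=0),'stopper',discw(C,(443,131),129,11.5));cv2.imwrite('pics/d1.png',p[100:340,60:380,::-1])"
```

```text
eef_pos: [514.8, 305.8, 60.4]
wrist_force: [0.2, -0.3, -0.7]
finger_gap: 88.9
finger_force: 0.0
eef_pos: [515.2, 306.0, 178.3]
eef_pos: [527.7, 114.2, 176.0]
eef_pos: [542.7, -111.1, 176.0]
eef_pos: [557.5, -326.8, 175.8]
clock: 15.65
eef_pos: [559.0, -336.9, 175.8]
eef_rot: [3.142, 0.0, -3.14]
wrist_force: [0.8, -0.3, 0.6]
finger_gap: 94.0
finger_force: 0.0
[-5.98508001e-01  5.54033712e-01  1.23202700e+00  1.43851216e-04
  1.35543546e+00 -2.17094439e+00]
pot [516.0, 305.0, 25.3] beaker [ 445.08249901 -129.70168071   50.44699083] stopper [443.0, 131.2, 10.6]
```

View pics/d1.png

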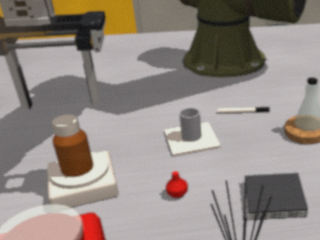

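The pot is on the balance at (516,305). The gripper is above the bottle (crop 70,150) and the cold plate is free (275,195). I'll descend, grip and carry the bottle to the cold plate.

```bash
python3 nudge.py '[[[0,0,20],[0,0,0]],[[0,0,45],[0,0,0]],[[0,0,75],[0,0,0]],[[0,0,95],[0,0,0]],[[0,0,104],[0,0,0]]]' 94| sed -n '2p;4,6p'
python3 nudge.py '[[[0,0,0],[0,0,0]],[[0,0,0],[0,0,0]],[[0,0,0],[0,0,0]],[[0,0,0],[0,0,0]],[[0,0,0],[0,0,0]]]' 38 25|tail -2
python3 nudge.py '[[[0,0,0],[0,0,0]],[[0,0,0],[0,0,0]],[[0,0,0],[0,0,0]],[[0,0,0],[0,0,0]],[[0,0,0],[0,0,0]]]'
```

```text
eef_pos: [558.3, -336.9, 69.7]
wrist_force: [0.9, 0.3, 0.1]
finger_gap: 94.2
finger_force: 0.0
finger_gap: 57.3
finger_force: 0.7
clock: 17.2
eef_pos: [558.9, -338.5, 72.1]
eef_rot: [-3.141, 0.001, -3.141]
wrist_force: [-0.1, 0.5, 5.9]
finger_gap: 55.8
finger_force: 25.0
```

```bash
python3 nudge.py '[[[0,0,-3],[0,0,0]],[[0,0,-15],[0,0,0]],[[0,0,-30],[0,0,0]],[[0,0,-45],[0,0,0]],[[0,0,-55],[0,0,0]]]' | sed -n '2p;4,6p'
python3 nudge.py '[[[-5,17,0],[0,0,0]],[[-15,50,0],[0,0,0]],[[-25,86,0],[0,0,0]],[[-35,122,0],[0,0,0]],[[-46,158,0],[0,0,0]]]' | sed -n 2p
python3 nudge.py '[[[-11,37,0],[0,0,0]],[[-22,74,0],[0,0,0]],[[-33,112,0],[0,0,0]],[[-43,148,0],[0,0,0]],[[-50,172,0],[0,0,0]]]' | sed -n 2p
python3 nudge.py '[[[-3.5,11.5,0],[0,0,0]],[[-3.5,11.5,0],[0,0,0]],[[-3.5,11.5,20],[0,0,0]],[[-3.5,11.5,40],[0,0,0]],[[-3.5,11.5,55],[0,0,0]]]' | sed -n 2p
python3 nudge.py '[[[0,0,7],[0,0,0]],[[0,0,14],[0,0,0]],[[0,0,20],[0,0,0]],[[0,0,22],[0,0,0]],[[0,0,22],[0,0,0]]]'
python3 nudge.py '[[[0,0,0.5],[0,0,0]],[[0,0,1],[0,0,0]],[[0,0,2],[0,0,0]],[[0,0,2.5],[0,0,0]],[[0,0,2.5],[0,0,0]]]'
python3 -c "
from h import *
p,d=manip.camera('scene');cv2.imwrite('pics/e1.png',p[100:340,200:520,::-1])"
```

```text
eef_pos: [559.1, -338.6, 128.9]
wrist_force: [0.8, -0.6, -1.5]
finger_gap: 55.2
finger_force: 25.0
eef_pos: [604.7, -177.8, 126.3]
eef_pos: [654.6, -4.7, 126.1]
eef_pos: [657.5, 1.9, 70.2]
clock: 19.7
eef_pos: [658.2, 3.2, 49.5]
eef_rot: [-3.142, 0.0, -3.141]
wrist_force: [0.4, -0.3, -0.8]
finger_gap: 55.6
finger_force: 25.0
clock: 20.2
eef_pos: [658.2, 3.2, 47.1]
eef_rot: [-3.142, 0.0, -3.141]
wrist_force: [-1.1, 0.7, -0.9]
finger_gap: 55.5
finger_force: 25.0
```

View pics/e1.png

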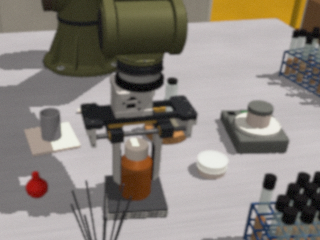

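The bottle is held upright just above the cold plate. I'll lower it to contact, release it, and go to the flask.

```bash
python3 nudge.py '[[[0,0,0.5],[0,0,0]],[[0,0,1],[0,0,0]],[[0,0,1.5],[0,0,0]],[[0,0,1.5],[0,0,0]],[[0,0,1.5],[0,0,0]]]'| sed -n '2p;4,6p'
```

```text
eef_pos: [658.3, 3.2, 47.0]
wrist_force: [-7.5, -0.1, 13.0]
finger_gap: 55.3
finger_force: 25.0
```

```bash
python3 nudge.py '[[[0,0,0],[0,0,0]],[[0,0,0],[0,0,0]],[[0,0,0],[0,0,0]],[[0,0,0],[0,0,0]],[[0,0,0],[0,0,0]]]' 94| sed -n '2p;4,6p'
python3 nudge.py '[[[0,0,-5],[0,0,0]],[[0,0,-35],[0,0,0]],[[0,0,-75],[0,0,0]],[[0,0,-110],[0,0,0]],[[0,0,-130],[0,0,0]]]' | sed -n 2p
python3 nudge.py '[[[15,9,0],[0,0,0]],[[50,30,0],[0,0,0]],[[87,52,0],[0,0,0]],[[124,74,0],[0,0,0]],[[161,96,0],[0,0,0]]]' 70| sed -n 2p
python3 nudge.py '[[[35,21,0],[0,0,0]],[[50,29,0],[0,0,0]],[[53.7,32,0],[0,0,0]],[[53.7,32,0],[0,0,0]],[[53.7,32,20],[0,0,0]]]' | sed -n 2p
python3 nudge.py '[[[0,0,20],[0,0,0]],[[0,0,40],[0,0,0]],[[0,0,60],[0,0,0]],[[0,0,70],[0,0,0]],[[0,0,70],[0,0,0]]]'
python3 -c "
from h import *
p,d=manip.camera('scene');cv2.imwrite('pics/f1.png',p[100:340,230:550,::-1]);C=cloud('scene',d);print('bottle',discw(C,(658,3),121,20))"
```

```text
eef_pos: [658.1, 3.2, 45.3]
wrist_force: [-0.1, 0.7, -0.9]
finger_gap: 91.6
finger_force: 0.0
eef_pos: [658.8, 3.2, 179.3]
eef_pos: [495.6, 99.8, 175.8]
eef_pos: [445.4, 131.0, 157.2]
clock: 23.25
eef_pos: [443.5, 130.6, 84.4]
eef_rot: [-3.141, -0.002, 3.141]
wrist_force: [0.2, 0.3, -0.5]
finger_gap: 70.1
finger_force: 0.0
bottle [658.5, 3.0, 19.3]
```

View pics/f1.png

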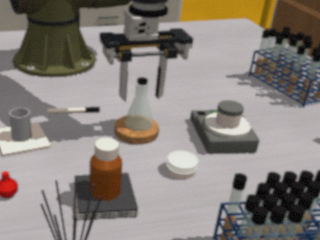

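The bottle is upright at (658.5,3), and the flask neck is between the fingers (crop 140,85). I'll grip and move it.

```bash
python3 nudge.py '[[[0,0,0],[0,0,0]],[[0,0,0],[0,0,0]],[[0,0,0],[0,0,0]],[[0,0,0],[0,0,0]],[[0,0,0],[0,0,0]]]' 15 20|tail -2
python3 nudge.py '[[[0,0,0],[0,0,0]],[[0,0,0],[0,0,0]],[[0,0,0],[0,0,0]],[[0,0,0],[0,0,0]],[[0,0,0],[0,0,0]]]'|tail -3
python3 nudge.py '[[[0,0,-3],[0,0,0]],[[0,0,-25],[0,0,0]],[[0,0,-55],[0,0,0]],[[0,0,-85],[0,0,0]],[[0,0,-110],[0,0,0]]]' | sed -n '2p;4,6p'
```

```text
finger_gap: 33.6
finger_force: 0.0
wrist_force: [0.4, -0.2, 1.5]
finger_gap: 25.7
finger_force: 18.9
eef_pos: [443.4, 131.1, 197.1]
wrist_force: [0.5, 0.6, -1.3]
finger_gap: 25.6
finger_force: 18.9
```

```bash
python3 nudge.py '[[[-4,-17,0],[0,0,0]],[[-12,-50,0],[0,0,0]],[[-21,-88,0],[0,0,0]],[[-31,-128,0],[0,0,0]],[[-41,-168,0],[0,0,0]]]' | sed -n 2p
python3 nudge.py '[[[-10,-40,0],[0,0,0]],[[-20,-80,0],[0,0,0]],[[-30,-120,0],[0,0,0]],[[-40,-160,0],[0,0,0]],[[-50,-200,0],[0,0,0]]]' | sed -n 2p
python3 nudge.py '[[[-10,-40,0],[0,0,0]],[[-17,-75,0],[0,0,0]],[[-21,-93,0],[0,0,0]],[[-22.4,-99.6,0],[0,0,0]],[[-22.4,-99.6,0],[0,0,0]]]' | sed -n 2p
python3 nudge.py '[[[0,0,15],[0,0,0]],[[0,0,35],[0,0,0]],[[0,0,55],[0,0,0]],[[0,0,70],[0,0,0]],[[0,0,75],[0,0,0]]]' | sed -n 2p
python3 nudge.py '[[[0,0,2],[0,0,0]],[[0,0,5],[0,0,0]],[[0,0,7],[0,0,0]],[[0,0,7],[0,0,0]],[[0,0,7],[0,0,0]]]'
python3 -c "
from h import *
p,d=manip.camera('scene');cv2.imwrite('pics/g1.png',p[100:340,60:380,::-1])"
```

```text
eef_pos: [484.5, -38.4, 195.6]
eef_pos: [534.5, -238.6, 195.4]
eef_pos: [556.7, -336.6, 195.0]
eef_pos: [556.4, -335.2, 118.3]
clock: 27.3
eef_pos: [557.0, -336.5, 113.8]
eef_rot: [-3.141, 0.0, -3.141]
wrist_force: [-0.5, 0.3, -0.8]
finger_gap: 26.0
finger_force: 18.9
```

View pics/g1.png

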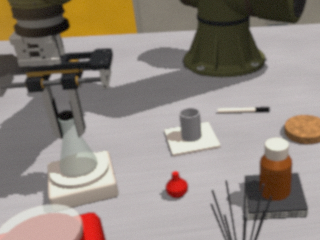

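The flask hangs upright just above the stirrer plate (crop 75,165). I'll lower the last 3 mm.

```bash
python3 nudge.py '[[[0,0,0.5],[0,0,0]],[[0,0,1.2],[0,0,0]],[[0,0,2],[0,0,0]],[[0,0,2.7],[0,0,0]],[[0,0,2.7],[0,0,0]]]'| sed -n '2p;4,6p'
python3 nudge.py '[[[0,0,0.4],[0,0,0]],[[0,0,0.8],[0,0,0]],[[0,0,0.8],[0,0,0]],[[0,0,0.8],[0,0,0]]]'| sed -n '2p;4,6p'
```

```text
eef_pos: [556.9, -336.4, 110.6]
wrist_force: [0.0, -0.4, -0.7]
finger_gap: 25.6
finger_force: 18.9
eef_pos: [557.0, -336.4, 110.5]
wrist_force: [-2.2, 0.9, 5.5]
finger_gap: 25.7
finger_force: 19.0
```

```bash
python3 nudge.py '[[[0,0,0],[0,0,0]],[[0,0,0],[0,0,0]],[[0,0,0],[0,0,0]],[[0,0,0],[0,0,0]],[[0,0,0],[0,0,0]]]' 70| sed -n '2p;4,6p'
python3 nudge.py '[[[0,0,-5],[0,0,0]],[[0,0,-25],[0,0,0]],[[0,0,-50],[0,0,0]],[[0,0,-70],[0,0,0]],[[0,0,-70],[0,0,0]]]' | sed -n 2p
python3 nudge.py '[[[12,20,0],[0,0,0]],[[36,60,0],[0,0,0]],[[60,98,0],[0,0,0]],[[84,137,0],[0,0,0]],[[105,172,0],[0,0,0]]]' 94| sed -n 2p
python3 nudge.py '[[[15,25,0],[0,0,0]],[[20.7,35,0],[0,0,0]],[[20.7,35,0],[0,0,0]],[[20.7,35,20],[0,0,0]],[[20.7,35,50],[0,0,0]]]' | sed -n 2p
python3 -c "
from h import *
for n in('top','scene'):
  p,d=manip.camera(n);C=cloud(n,d)
  for k,a in dict(flask=((557,-337),154,11.5),beaker=((431,-130),68,22)).items():
    try:print(n,k,discw(C,*a))
    except Exception as e:print(n,k,'none')
  q=C[(np.hypot(C[...,0]-431,C[...,1]+130)<35)&(C[...,2]>20)&(C[...,2]<75)];print(n,np.percentile(q,[3,97],axis=0).round() if len(q) else 0)"
```

```text
eef_pos: [556.9, -336.4, 109.8]
wrist_force: [-0.2, -0.2, 0.2]
finger_gap: 62.4
finger_force: 0.0
eef_pos: [557.8, -337.0, 183.3]
eef_pos: [450.2, -162.7, 179.0]
eef_pos: [432.6, -130.8, 130.2]
top flask [555.7, -335.7, 11.2]
top beaker none
top 0
scene flask [556.7, -336.1, 10.9]
scene beaker none
scene [[ 410. -150.   23.]
 [ 452. -109.   67.]]
```

```bash
python3 nudge.py '[[[0,0,25],[0,0,0]],[[0,0,50],[0,0,0]],[[0,0,75],[0,0,0]],[[0,0,92],[0,0,0]],[[0,0,97.5],[0,0,0]]]' | sed -n 2p
python3 nudge.py '[[[0,0,0],[0,0,0]],[[0,0,0],[0,0,0]],[[0,0,0],[0,0,0]],[[0,0,0],[0,0,0]],[[0,0,0],[0,0,0]]]' 30 20|tail -2
python3 nudge.py '[[[0,0,0],[0,0,0]],[[0,0,0],[0,0,0]],[[0,0,0],[0,0,0]],[[0,0,0],[0,0,0]],[[0,0,0],[0,0,0]]]'|tail -3
python3 nudge.py '[[[0,0,-3],[0,0,0]],[[0,0,-15],[0,0,0]],[[0,0,-35],[0,0,0]],[[0,0,-48],[0,0,0]],[[0,0,-50],[0,0,0]]]' | sed -n '2p;4,6p'
python3 nudge.py '[[[-1,15,0],[0,0,0]],[[-3,45,0],[0,0,0]],[[-6,85,0],[0,0,0]],[[-9,125,0],[0,0,0]],[[-12,165,0],[0,0,0]]]' | sed -n 2p
python3 nudge.py '[[[-3,40,0],[0,0,0]],[[-5,70,0],[0,0,0]],[[-6,84,0],[0,0,0]],[[-6.5,88.6,0],[0,0,0]],[[-6.5,88.6,0],[0,0,0]]]' | sed -n 2p
python3 nudge.py '[[[0,0,10],[0,0,0]],[[0,0,20],[0,0,0]],[[0,0,30],[0,0,0]],[[0,0,34],[0,0,0]],[[0,0,34],[0,0,0]]]'
python3 -c "
from h import *
p,d=manip.camera('scene');cv2.imwrite('pics/i1.png',p[100:340,230:550,::-1])"
```

```text
eef_pos: [431.3, -130.0, 31.7]
finger_gap: 57.4
finger_force: 0.0
wrist_force: [-0.9, -0.2, 4.0]
finger_gap: 44.3
finger_force: 20.0
eef_pos: [431.9, -129.7, 84.4]
wrist_force: [-0.4, 0.1, -0.5]
finger_gap: 44.0
finger_force: 20.0
eef_pos: [442.8, 37.0, 82.3]
eef_pos: [449.5, 123.8, 82.2]
clock: 33.85
eef_pos: [449.2, 123.9, 47.6]
eef_rot: [-3.141, -0.001, 3.141]
wrist_force: [0.2, -0.5, -0.5]
finger_gap: 44.3
finger_force: 20.0
```

View pics/i1.png

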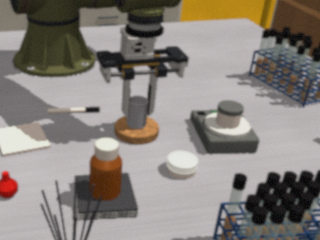

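The beaker is held upright just above the cork (crop 138,115). I'll lower the last 4 mm.

```bash
python3 nudge.py '[[[0,0,1],[0,0,0]],[[0,0,2],[0,0,0]],[[0,0,3],[0,0,0]],[[0,0,3.5],[0,0,0]],[[0,0,3.5],[0,0,0]]]'| sed -n '2p;4,6p'
python3 nudge.py '[[[0,0,0.4],[0,0,0]],[[0,0,0.8],[0,0,0]],[[0,0,0.8],[0,0,0]],[[0,0,0.8],[0,0,0]]]'| sed -n '2p;4,6p'
```

```text
eef_pos: [449.6, 124.2, 44.9]
wrist_force: [0.3, -0.1, -0.4]
finger_gap: 44.2
finger_force: 20.0
eef_pos: [449.7, 124.2, 44.6]
wrist_force: [-2.6, -0.8, 5.6]
finger_gap: 44.2
finger_force: 20.0
```

Contact. I'll release, retreat and check everything from both views.

```bash
python3 nudge.py '[[[0,0,0],[0,0,0]],[[0,0,0],[0,0,0]],[[0,0,0],[0,0,0]],[[0,0,0],[0,0,0]],[[0,0,0],[0,0,0]]]' 94| sed -n '2p;4,6p'
python3 nudge.py '[[[0,0,-5],[0,0,0]],[[0,0,-30],[0,0,0]],[[0,0,-70],[0,0,0]],[[0,0,-110],[0,0,0]],[[0,0,-150],[0,0,0]]]' | sed -n 2p
python3 nudge.py '[[[20,0,-10],[0,0,0]],[[50,0,-20],[0,0,0]],[[75,0,-30],[0,0,0]],[[75,0,-30],[0,0,0]],[[75,0,-30],[0,0,0]]]' | sed -n '1,4p'
python3 -c "
from h import *
for n in('top','scene'):
  p,d=manip.camera(n);C=cloud(n,d)
  for k,(c,z,r) in dict(flask=((557,-337),154,11.5),pot=((515,305),87,26.5),bottle=((658,3),121,20),beaker=((449.5,124),80,22),tile=((431,-130),8,40),dish=((600,170),29,30)).items():
    try:q=C[(abs(C[...,2]-z)<5)&(np.hypot(C[...,0]-c[0],C[...,1]-c[1])<r+10)];print(n,k,((np.percentile(q,2,axis=0)+np.percentile(q,98,axis=0))/2).round(1),'target',c,z)
    except Exception as e:print(n,k,'none')
  cv2.imwrite(f'pics/z_{n}.png',p[...,::-1])"
```

```text
eef_pos: [449.6, 124.2, 44.1]
wrist_force: [-0.1, -0.0, 0.8]
finger_gap: 80.3
finger_force: 0.0
eef_pos: [449.3, 124.1, 196.2]
clock: 36.3
eef_pos: [374.8, 124.2, 224.7]
eef_rot: [3.141, 0.001, -3.141]
wrist_force: [1.3, 0.7, 1.1]
top flask [ 555.2 -335.9  152.7] target (557, -337) 154
top pot [513.7 304.8  86.3] target (515, 305) 87
top bottle [656.4   2.8 120.2] target (658, 3) 121
top beaker [448.2 124.1  79.2] target (449.5, 124) 80
top tile [ 431.1 -130.     7.5] target (431, -130) 8
top dish [601.1 171.7  28.5] target (600, 170) 29
scene flask [ 556.2 -335.7  152. ] target (557, -337) 154
scene pot [516.4 304.3  84.9] target (515, 305) 87
scene bottle [659.2   2.4 119. ] target (658, 3) 121
scene beaker [448.6 123.8  77.3] target (449.5, 124) 80
scene tile [ 432.2 -130.2    6.6] target (431, -130) 8
scene dish [603.1 171.2  27.4] target (600, 170) 29
```

View pics/z_scene.png

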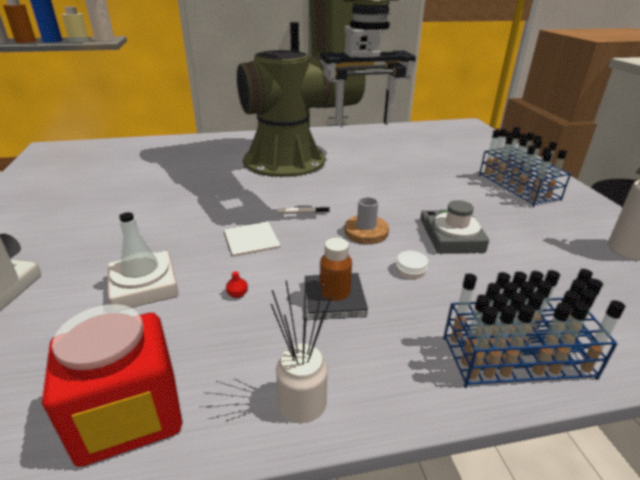

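All four vessels stand upright on their own stations: flask (130,245), pot (459,215), bottle (336,270) and beaker (368,215). The tile (252,238) is empty, the dishes haven't moved, and the arm is clear.

```bash
python3 -c "
from cell import manip;print(manip.sign_off())"
```

```text
the job is handed in; nothing more can be done
None
```

The job is handed in at about 36 s of the 128 s: by the last camera check all four vessels stood upright within about 3 mm of their station centres, the tile was empty and the dishes had not been disturbed; the hand-in printed no verdict.

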